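# Load the carriage caddy and latch its keeper bar

## Robot

A 7-joint arm with a two-finger parallel gripper is mounted at the origin on a cart in front of the work surface, level with it; the furniture and walls round the work are solid. World frame = base frame: x ahead of the robot, y to its left, z up, the work surface at z = 0. Lengths are in m, angles in rad, forces in N, time in s.
With the tool pointing down it reaches from about 0.35 to 0.9 m from the base axis. Payload 7.2 kg.
Tool frame: the origin (TCP) lies midway between the tips of the shut fingers; the grasp point (between the pads) lies 19 mm behind it; z points along the fingers, y is the line along which they close (so a half turn about z gives the same grasp; the last joint's range is limited). The gripper opens to 85 mm and grips with 20 to 120 N. Pads are 22 mm wide; open, the fingers measure 114 mm over their backs; the gripper's body (76 mm by 85 mm) begins 54 mm behind the grasp point. The pads swing forward as they close: fully open they stand 13 mm farther back than shut.
Start: joints at [-1.395, 0.411, -0.013, 1.596, 0.006, 1.134, -0.082], TCP at [0.151, 0.607, 0.194] pointing down, gripper open.
Joint ranges: [-2.95, 2.95], [-0.29, 1.99], [-1.47, 1.44], [0.14, 2.54], [-1.03, 4.17], [0.13, 1.85], [-2.86, 2.86]. Speed limits (rad/s): [2.39, 2.39, 3.01, 3.01, 3.14, 3.14, 3.14].

## Interface

Orientations are given as a unit quaternion [x, y, z, w].
In Python, from station import ctrl gives the robot as it stands. Calls block until the motion is done:
- ctrl.reach(position, orientation): joint-space move of the TCP to a pose.
- ctrl.move_l(position, rotation=None, v=0.15, max_force=None): straight line of the TCP; rotation=None keeps the orientation; v is the mean speed in m/s. With max_force (N) it stops when the force on the tool has changed by that much, and returns True; else False.
- ctrl.movej(angles): joint-space move.
- ctrl.open_gripper() and ctrl.grasp(): open the fingers fully, or close them until they stop; the grip force is fixed at half the most.
- ctrl.hold(seconds).
- ctrl.inverse_kinematics(position, orientation): joint angles nearest the present ones, or None.
- ctrl.sense(): the state.
- ctrl.read_camera(name): name is "side" or "top"; returns the picture (384x512x3 uint8, blue, green, red); there is no depth.
- ctrl.camera_params(name): a dict with "camera_matrix" (3x3 intrinsics, pixels), "world_to_cam" (4x4, takes a point from world to camera coordinates). Camera axes: x right, y down, z forward; pixel columns grow to the right and rows downward; lengths in m; the calibration is good to about 2 mm. A picture is of the moment at which its call begins. camera_params takes no time and is no camera call.
A pose or a line that the arm cannot do raises ctrl.Unreachable and nothing moves.
- ctrl.close_job(): hands the job in; it is judged then, once.
Trained networks look in the newest picture that a camera, given by its name, has taken for a name from the list of things; names that differ only in an ending like _2 or _b are one class to them, and where a whole thing is asked for, a point or a joint stands for the part that bears it (a point fixed in the world has none). Each returns a list of dicts, best first, with "confidence" (0 to 1); they miss things now and then, are a little off and sometimes report something else, mostly with a low value. They report only what shows in the picture. A call takes as long as a camera call. They do not tell look-alikes from the thing itself.
- ctrl.recognise(camera, thing): "xy" ([column, row] in pixels, amid what is visible of it).
- ctrl.cut_out(camera, thing): "region" (384x512 bool, what is visible of it) and "xy" ([column, row] in pixels, amid what is visible of it).
The state is a dict: "t": time; "q": joint angles; "joint_velocities": joint speeds; "joint_torque": joint torques, N m; "tool_pos": TCP position; "ee_rot": TCP orientation; "ft_force": force on the tool from outside, world axes, zero at the start; "torque": the same for the moment, N m; "opening": finger opening in m; "finger_force": force on a finger pad.
Only numpy, scipy, OpenCV 4.12 (cv2) and the standard library are available. Lean on these libraries where they do the work, as an engineer would, in place of code of your own. Each camera call takes 0.05 s, during which the arm holds its last target. There are 200 camera calls.

## Task

Get the saw's care kit ready to travel in the caddy: swing its keeper bar wide open, stand every spray can upright in a bay of the back row while there is no grease tin in the caddy yet, and only then stand every grease tin upright in a bay of the front row (the row on the robot's side). At last swing the keeper bar fully home so that it snaps into its detent over the tins, and leave the other things on the tables where they are.

Things in the scene. Friction and masses are not known exactly. Their poses are not given: they have to be found in the camera images.
- caddy: aluminium caddy fixed on the sliding table, 176 mm deep (its x) by 352 mm wide (its y); origin at the centre of its underside; x points away from the robot, y to the left, z up. Six open bays in two rows of three, one item a bay. Pivot post of the keeper at (-22, -158) mm, catch post, 62 mm tall, at (-27, 152) mm
- back_row (a point): centre of the floor of the middle bay of the back row (caddy x = +43 mm), axes as the caddy's; the other two bays lie 80 mm to either side along y. A bay is 76 mm (x) by 74 mm (y) inside; its floor is 6 mm above the table, its walls rise to 22 mm above the table (the rear wall to 46 mm)
- front_row (a point): the same for the front row (caddy x = -43 mm), nearer the robot: centre of the floor of its middle bay, the others 80 mm to either side along y; all walls rise to 22 mm above the table
- keeper (a joint): vertical hinge of the keeper bar, rad: 0 shut (bar along the caddy's y, between tins and cans), grows as its free left end swings toward the robot (counter-clockwise from above), open stop at 2.0. Found ajar over the front bays; turns easily, stays about where it is left. A sprung ball in the catch post resists the last 0.06 rad (5 to 8 N at the handle) and snaps it to 0 once past 0.03
- keeper_handle (a point): on the moving keeper bar: middle (height 118 mm) of its upright black handle peg, 14 mm in diameter, which stands from 92 to 138 mm above the table, 110 mm from the hinge axis. The bar itself is 28 mm wide, 10 mm thick (height 82 to 92 mm) and reaches 312 mm from the hinge
- keeper_hinge (a point): on the hinge axis of the keeper, at the height of the bar (87 mm); fixed to the caddy
- spray_can_1: aluminium spray can with a narrower grey cap, 140 mm tall; straight body 52 mm in diameter up to 112 mm, cap 38 mm in diameter above; about 0.3 kg; stands upright and loose on the table; origin at the centre of its underside, z up along it; None if absent
- spray_can_2: aluminium spray can with a narrower grey cap, 140 mm tall; straight body 52 mm in diameter up to 112 mm, cap 38 mm in diameter above; about 0.3 kg; stands upright and loose on the table; origin at the centre of its underside, z up along it; None if absent
- spray_can_3: aluminium spray can with a narrower grey cap, 140 mm tall; straight body 52 mm in diameter up to 112 mm, cap 38 mm in diameter above; about 0.3 kg; stands upright and loose on the table; origin at the centre of its underside, z up along it; None if absent
- grease_tin_1: short round grease tin with a steel lid, 62 mm tall, 60 mm in diameter, about 0.3 kg; stands upright and loose on the table; origin at the centre of its underside, z up along it; None if absent
- grease_tin_2: short round grease tin with a steel lid, 62 mm tall, 60 mm in diameter, about 0.3 kg; stands upright and loose on the table; origin at the centre of its underside, z up along it; None if absent
- grease_tin_3: short round grease tin with a steel lid, 62 mm tall, 60 mm in diameter, about 0.3 kg; stands upright and loose on the table; origin at the centre of its underside, z up along it; None if absent
- guard_nose (a point): foremost right corner of the nose of the orange blade guard, a fixed part of the saw that overhangs the table there from about 115 to 215 mm height; the guard reaches on from here away from the robot and to the left
- tape_measure: bystander: yellow and black tape measure, 40x80x68 mm, origin under its centre
- spare_knob: bystander: black star knob, 46 mm wide, 28 mm tall, origin under its centre
- blade_flange: bystander: steel blade flange, 70 mm in diameter, 22 mm tall, origin under its centre
Mind the look-alikes: they are no part of the job. Leave any orange look-alike of the grease_tin_1 alone.

How it is judged:
On the way, in this order (a step that is already met when the one before it is completed fails the run):
1. the keeper bar is swung wide open (at least 1.2 rad) (value of joint keeper above 1.2 rad), for 0.2 s.
2. all spray cans stand upright in the back row while no grease tin is in the caddy (x of spray_can_1 in the frame of caddy between 0.023 and 0.063 m and y of spray_can_1 in the frame of caddy between -0.115 and 0.115 m and z of each of spray_can_1, spray_can_2, spray_can_3 in the frame of caddy below 0.012 m and angle between each of spray_can_1, spray_can_2, spray_can_3's own z axis and vertical below 0.08 rad and x of spray_can_2 in the frame of caddy between 0.023 and 0.063 m and y of spray_can_2 in the frame of caddy between -0.115 and 0.115 m and x of spray_can_3 in the frame of caddy between 0.023 and 0.063 m and y of spray_can_3 in the frame of caddy between -0.115 and 0.115 m and (x of grease_tin_1 in the frame of caddy below -0.1 m or x of grease_tin_1 in the frame of caddy above 0.1 m or y of grease_tin_1 in the frame of caddy below -0.135 m or y of grease_tin_1 in the frame of caddy above 0.135 m) and (x of grease_tin_2 in the frame of caddy below -0.1 m or x of grease_tin_2 in the frame of caddy above 0.1 m or y of grease_tin_2 in the frame of caddy below -0.135 m or y of grease_tin_2 in the frame of caddy above 0.135 m) and (x of grease_tin_3 in the frame of caddy below -0.1 m or x of grease_tin_3 in the frame of caddy above 0.1 m or y of grease_tin_3 in the frame of caddy below -0.135 m or y of grease_tin_3 in the frame of caddy above 0.135 m)), for 0.3 s.
3. all grease tins stand upright in the front row, the cans still in the back row, the keeper still open (x of spray_can_1 in the frame of caddy between 0.023 and 0.063 m and y of spray_can_1 in the frame of caddy between -0.115 and 0.115 m and z of each of spray_can_1, spray_can_2, spray_can_3, grease_tin_1, grease_tin_2, grease_tin_3 in the frame of caddy below 0.012 m and angle between each of spray_can_1, spray_can_2, spray_can_3, grease_tin_1, grease_tin_2, grease_tin_3's own z axis and vertical below 0.08 rad and x of spray_can_2 in the frame of caddy between 0.023 and 0.063 m and y of spray_can_2 in the frame of caddy between -0.115 and 0.115 m and x of spray_can_3 in the frame of caddy between 0.023 and 0.063 m and y of spray_can_3 in the frame of caddy between -0.115 and 0.115 m and x of grease_tin_1 in the frame of caddy between -0.063 and -0.023 m and y of grease_tin_1 in the frame of caddy between -0.115 and 0.115 m and x of grease_tin_2 in the frame of caddy between -0.063 and -0.023 m and y of grease_tin_2 in the frame of caddy between -0.115 and 0.115 m and x of grease_tin_3 in the frame of caddy between -0.063 and -0.023 m and y of grease_tin_3 in the frame of caddy between -0.115 and 0.115 m and value of joint keeper above 0.5 rad), for 0.3 s.
4. the keeper bar is shut in its detent (value of joint keeper below 0.02 rad), for 0.2 s.
At the end, for the whole second after the job is handed in: every present spray can stands upright (within 0.08 rad) on the caddy's floor in a bay of the back row and every present grease tin in a bay of the front row, all at rest (within 20 mm of the row's centre line), and the keeper is in its detent (below 0.02 rad) (x of spray_can_1 in the frame of caddy between 0.023 and 0.063 m and y of spray_can_1 in the frame of caddy between -0.115 and 0.115 m and z of each of spray_can_1, spray_can_2, spray_can_3, grease_tin_1, grease_tin_2, grease_tin_3 in the frame of caddy below 0.012 m and angle between each of spray_can_1, spray_can_2, spray_can_3, grease_tin_1, grease_tin_2, grease_tin_3's own z axis and vertical below 0.08 rad and x of spray_can_2 in the frame of caddy between 0.023 and 0.063 m and y of spray_can_2 in the frame of caddy between -0.115 and 0.115 m and x of spray_can_3 in the frame of caddy between 0.023 and 0.063 m and y of spray_can_3 in the frame of caddy between -0.115 and 0.115 m and x of grease_tin_1 in the frame of caddy between -0.063 and -0.023 m and y of grease_tin_1 in the frame of caddy between -0.115 and 0.115 m and x of grease_tin_2 in the frame of caddy between -0.063 and -0.023 m and y of grease_tin_2 in the frame of caddy between -0.115 and 0.115 m and x of grease_tin_3 in the frame of caddy between -0.063 and -0.023 m and y of grease_tin_3 in the frame of caddy between -0.115 and 0.115 m and linear speed of each of spray_can_1, spray_can_2, spray_can_3, grease_tin_1, grease_tin_2, grease_tin_3 below 0.02 m/s and value of joint keeper below 0.02 rad); the robot touches nothing.
It fails at once if a bystander is moved by more than 30 mm (distance of any of tape_measure, spare_knob, blade_flange from where it was at the start of the episode above 0.03 m).
Of spray_can_1, spray_can_2, spray_can_3 only 2 to 3 are there at a start; the rules pass over those that are not, and their reading is None.
Of grease_tin_1, grease_tin_2, grease_tin_3 only 2 to 3 are there at a start; the rules pass over those that are not, and their reading is None.
At some moment in a run one of grease_tin_1, grease_tin_2, grease_tin_3 may be knocked a few centimetres aside while the robot is not near it.
It also fails if it takes over 210 s, if anything falls off the work surface, if the arm or the gripper's body presses on something with over 40 N, if the wrist force passes 120 N, or if a joint passes its speed limit or range.

## Working session

There is one attempt and no reset: what is moved stays moved. The work goes in short steps, each a Python script; the robot and the scene stay as the last script left them, time stands still between calls to the robot, and variables do not carry over. Pictures are saved under pics/ and viewed, at most 14 in all, crops included, and the job is handed in when it is done.

```bash
ls; mkdir -p pics
cat > h.py <<'E'
import numpy as np, cv2
from station import ctrl
from scipy.spatial.transform import Rotation as R
def P(cam):
    p=ctrl.camera_params(cam); return np.array(p["camera_matrix"]),np.array(p["world_to_cam"])
def ray(cam,px):
    K,T=P(cam); d=T[:3,:3].T@np.linalg.inv(K)@np.array([px[0],px[1],1.]); o=-T[:3,:3].T@T[:3,3]; return o,d
def at_z(cam,px,z):
    o,d=ray(cam,px); return o+d*(z-o[2])/d[2]
def proj(cam,X):
    K,T=P(cam); c=K@(T[:3,:3]@np.asarray(X,float)+T[:3,3]); return c[:2]/c[2]
def snap(cam,name,crop=None,s=1):
    im=ctrl.read_camera(cam)
    if crop: im=im[crop[1]:crop[3],crop[0]:crop[2]]
    cv2.imwrite('pics/'+name+'.png',cv2.resize(im,None,fx=s,fy=s,interpolation=cv2.INTER_CUBIC))
E
python3 - <<'E'
from h import *
snap('top','t0',s=1.5); snap('side','s0',s=1.5)
for c in('top','side'):
    o,d=ray(c,(256,192)); print(c,o.round(3),d.round(3),P(c)[0][0,0])
    for n in ['caddy','keeper','keeper_handle','keeper_hinge','back_row','front_row','spray_can_1','grease_tin_1','guard_nose','tape_measure','spare_knob','blade_flange']:
        print(n,[(np.round(r['xy']).tolist(),round(r['confidence'],2)) for r in ctrl.recognise(c,n)])
print(ctrl.sense()['t'],ctrl.sense()['ee_rot'])
E
```

```text
pics
top [0.355 0.002 1.283] [ 0.099  0.021 -0.995] 355.4421288946359
caddy []
keeper [([369.0, 207.0], 0.66)]
keeper_handle [([370.0, 208.0], 0.65)]
keeper_hinge [([343.0, 188.0], 0.68), ([149.0, 246.0], 0.36)]
back_row [([257.0, 185.0], 0.71), ([342.0, 188.0], 0.58)]
front_row [([342.0, 188.0], 0.83)]
spray_can_1 [([168.0, 228.0], 0.79), ([256.0, 185.0], 0.65), ([338.0, 188.0], 0.16)]
grease_tin_1 [([193.0, 206.0], 0.76), ([236.0, 208.0], 0.75), ([143.0, 211.0], 0.55), ([218.0, 220.0], 0.54)]Traceback (most recent call last):
  File "<stdin>", line 6, in <module>
ValueError: it knows: back_row, blade_flange, caddy, front_row, grease_tin, keeper, keeper_handle, keeper_hinge, spare_knob, spray_can, tape_measure
```

View pics/t0.png

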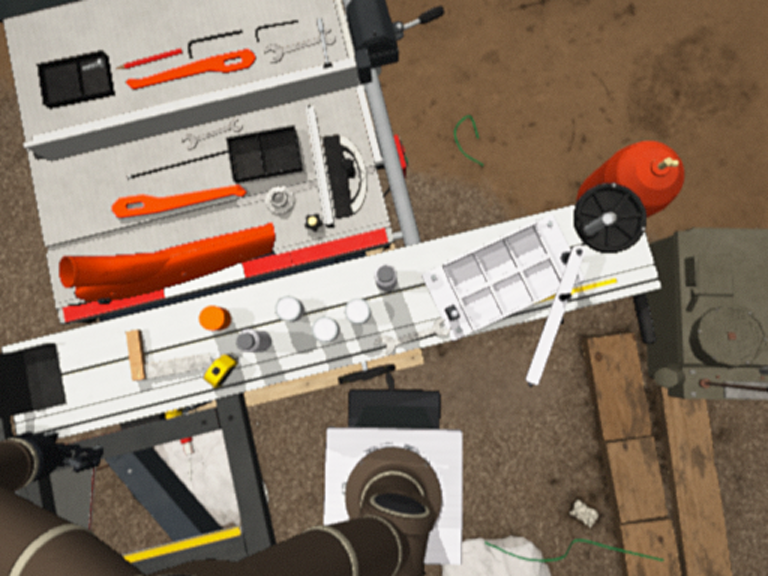

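View pics/s0.png

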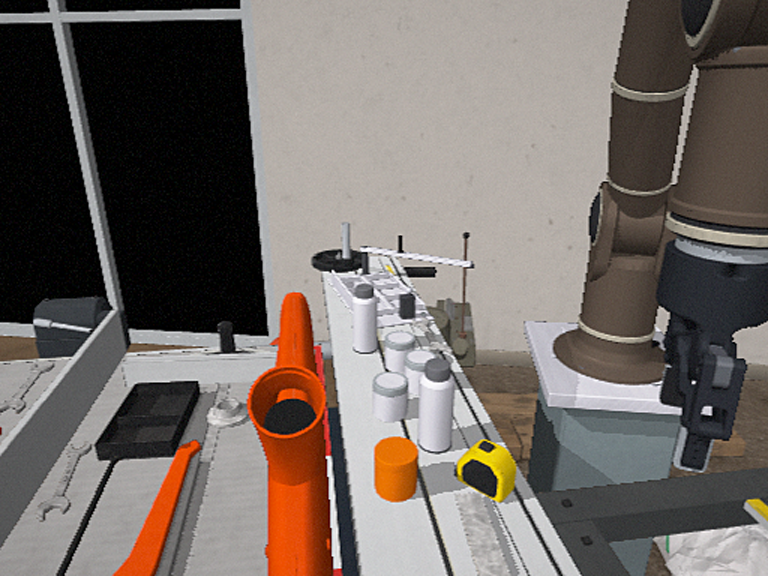

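Run:
```python
from h import *
for c in('top','side'):
    o,d=ray(c,(256,192)); print(c,o.round(3),d.round(3),P(c)[0][0,0])
    if c=='top':
        for n in ['tape_measure','spare_knob','blade_flange']:
            print(n,[(np.round(r['xy']).tolist(),round(r['confidence'],2)) for r in ctrl.recognise(c,n)])
        continue
    for n in ['caddy','keeper','keeper_handle','keeper_hinge','back_row','front_row','spray_can','grease_tin','tape_measure','spare_knob','blade_flange']:
        print(n,[(np.round(r['xy']).tolist(),round(r['confidence'],2)) for r in ctrl.recognise(c,n)])
print(ctrl.sense()['t'],ctrl.sense()['ee_rot'],proj('side',[.5,0,0]),proj('side',[.6,0,0]))
```

```text
top [0.355 0.002 1.283] [ 0.099  0.021 -0.995] 355.4421288946359
tape_measure [([148.0, 246.0], 0.7)]
spare_knob [([208.0, 148.0], 0.66), ([343.0, 189.0], 0.55)]
blade_flange [([187.0, 133.0], 0.82)]
side [0.358 1.    0.517] [ 0.1   -0.927 -0.362] 348.17666314079173
caddy [([261.0, 190.0], 0.6)]
keeper [([276.0, 168.0], 0.84)]
keeper_handle [([275.0, 170.0], 0.73)]
keeper_hinge [([259.0, 193.0], 0.73)]
back_row [([262.0, 191.0], 0.74)]
front_row [([260.0, 193.0], 0.58)]
spray_can [([292.0, 273.0], 0.65)]
grease_tin [([276.0, 242.0], 0.85), ([265.0, 233.0], 0.83), ([263.0, 310.0], 0.78), ([260.0, 264.0], 0.66)]
tape_measure [([326.0, 314.0], 0.71), ([257.0, 194.0], 0.16)]
spare_knob []
blade_flange [([150.0, 273.0], 0.72)]
1.2 [1.21592549e-01 9.92580098e-01 1.59648485e-05 1.56846623e-05] [245.4970723  227.89459877] [215.21863336 226.30279615]
```

Top view (full-res px): two cans at (168,228) and (257,185), and three white tins at (193,206), (218,220) and (238,208). The orange look-alike is at (143,212). The caddy is at about (335,185), with the keeper running from (385,167) to (355,254). Candidates for tin: the white ones with steel lids fit, the orange one at (143,212) doesn't. I'll fit the poses and overlay them in an enlarged crop.

```bash
cat >> h.py <<'E'
from scipy.optimize import least_squares
def sil(cam,xy,prof):
    a=np.linspace(0,2*np.pi,40)
    m=np.zeros((384*4,512*4),np.uint8)
    for r,z0,z1 in prof:
        p=[proj(cam,[xy[0]+r*np.cos(t),xy[1]+r*np.sin(t),z]) for t in a for z in(z0,z1)]
        cv2.fillConvexPoly(m,cv2.convexHull(np.round(np.array(p)*4+2).astype(np.int32)),1)
    q=cv2.moments(m,True); return np.array([q['m10'],q['m01']])/q['m00']/4-.5+.125
CAN=[(.026,0,.112),(.019,.112,.14)]; TIN=[(.03,0,.062)]
def locate(cam,mask,prof,dz=0):
    prof=[(r,a+dz,b+dz) for r,a,b in prof]
    v,u=np.nonzero(mask); c=np.array([u.mean(),v.mean()])
    xy=at_z(cam,c,.05)[:2]
    for _ in range(8): xy=xy+(at_z(cam,c,.05)-at_z(cam,sil(cam,xy,prof),.05))[:2]
    return xy,len(u)
def things(cam,name,prof,dz=0,minc=.2):
    return [(np.round(r['xy']).tolist(),round(r['confidence'],2),*locate(cam,r['region'],prof,dz)) for r in ctrl.cut_out(cam,name) if r['confidence']>minc and r['region'].sum()>20]
E
python3 - <<'E'
from h import *
im=ctrl.read_camera('top'); cv2.imwrite('pics/raw_t.png',im)
for n,p in(('spray_can',CAN),('grease_tin',TIN)):
    for r in things('top',n,p): print(n,r)
for n in('keeper','keeper_handle','back_row'):
    for r in ctrl.cut_out('top',n):
        v,u=np.nonzero(r['region']);print(n,r['xy'],r['confidence'],len(u),u.min(),u.max(),v.min(),v.max(), cv2.minAreaRect(np.c_[u,v].astype(np.float32)))
s=5;c=im[130:262,270:430];cv2.imwrite('pics/caddy.png',cv2.resize(c,None,fx=s,fy=4.5,interpolation=cv2.INTER_CUBIC))
E
```

```text
Traceback (most recent call last):
  File "h.py", line 32, in things
    return [(np.round(r['xy']).tolist(),round(r['confidence'],2),*locate(cam,r['region'],prof,dz)) for r in ctrl.cut_out(cam,name) if r['confidence']>minc and r['region'].sum()>20]
                                                                  ~~~~~~^^^^^^^^^^^^^^^^^^^^^^^^^
  File "h.py", line 29, in locate
    for _ in range(8): xy=xy+(at_z(cam,c,.05)-at_z(cam,sil(cam,xy,prof),.05))[:2]
                                                       ~~~^^^^^^^^^^^^^
  File "h.py", line 21, in sil
    p=[proj(cam,[xy[0]+r*np.cos(t),xy[1]+r*np.sin(t),z]) for t in a for z in(z0,z1)]
       ~~~~^^^^^^^^^^^^^^^^^^^^^^^^^^^^^^^^^^^^^^^^^^^^^
  File "h.py", line 11, in proj
    K,T=P(cam); c=K@(T[:3,:3]@np.asarray(X,float)+T[:3,3]); return c[:2]/c[2]
        ~^^^^^
  File "h.py", line 5, in P
    p=ctrl.camera_params(cam); return np.array(p["camera_matrix"]),np.array(p["world_to_cam"])
ValueError: time passes only in moves, steps and waits
```

```bash
sed -i 's/^import numpy as np, cv2/import numpy as np, cv2, functools/; s/^def P(cam)/@functools.lru_cache\ndef P(cam)/' h.py
python3 - <<'E'
from h import *
im=ctrl.read_camera('top'); cv2.imwrite('pics/raw_t.png',im)
for n,p in(('spray_can',CAN),('grease_tin',TIN)):
    for r in things('top',n,p): print(n,r)
for n in('keeper','keeper_handle','back_row'):
    for r in ctrl.cut_out('top',n):
        v,u=np.nonzero(r['region']);print(n,r['xy'],r['confidence'],len(u),u.min(),u.max(),v.min(),v.max(), cv2.minAreaRect(np.c_[u,v].astype(np.float32)))
s=5;c=im[130:262,270:430];cv2.imwrite('pics/caddy.png',cv2.resize(c,None,fx=5,fy=4.5,interpolation=cv2.INTER_CUBIC))
E
```

```text
spray_can ([257.0, 186.0], 0.54, array([0.50219498, 0.0257972 ]), 216)
spray_can ([170.0, 228.0], 0.51, array([0.35350541, 0.32512667]), 328)
grease_tin ([141.0, 209.0], 0.79, array([0.4044503 , 0.42827778]), 310)
grease_tin ([195.0, 208.0], 0.62, array([0.42955824, 0.25076038]), 206)
grease_tin ([236.0, 210.0], 0.59, array([0.42673324, 0.08987093]), 222)
grease_tin ([218.0, 219.0], 0.55, array([0.38250981, 0.16298342]), 267)
keeper [370.2, 206.8] 0.94 947 350 389 163 256 ((370.24462890625, 210.08847045898438), (11.324530601501465, 98.75950622558594), 19.885164260864258)
keeper [187.2, 131.7] 0.4 238 177 195 124 141 ((185.75, 132.75), (17.677669525146484, 16.970561981201172), 45.0)
keeper_handle [371.4, 208.2] 0.89 754 352 388 164 254 ((369.9654846191406, 208.81292724609375), (8.872268676757812, 95.84881591796875), 19.29004669189453)
back_row [341.7, 190.1] 0.67 5545 281 389 143 256 ((348.72662353515625, 203.98159790039062), (99.47684478759766, 106.07669067382812), 64.79888153076172)
back_row [368.4, 211.6] 0.37 891 351 389 164 256 ((369.71826171875, 210.26463317871094), (10.124228477478027, 98.08155059814453), 20.2248592376709)
```

View pics/caddy.png

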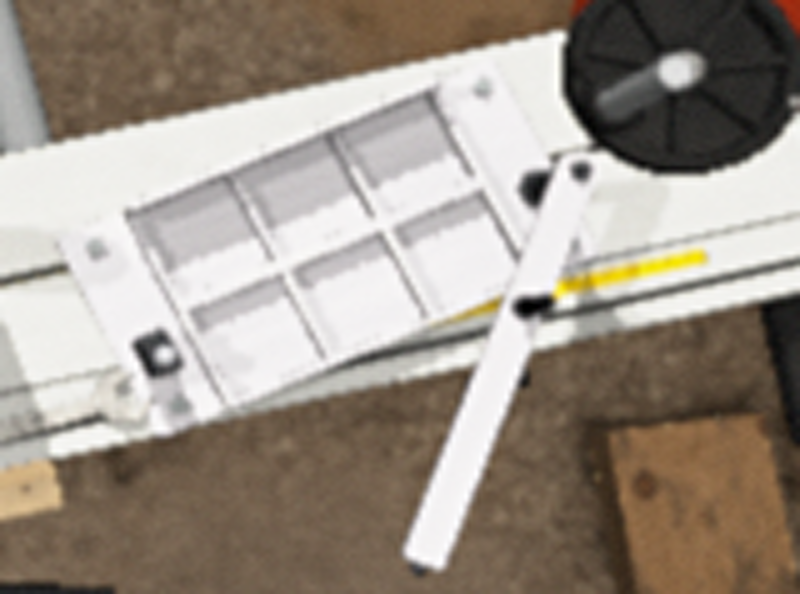

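Crop (5x, 4.5x): the empty caddy shows its corners at (62,238), (490,60) and about (175,430), the catch post at (160,352), and the pivot top at (580,168). The handle peg is at about (530,305). The disc at upper right is a black wheel. I'll fit the caddy pose to these.

Run:
```python
from h import *
obs=[((.088,.176,.006),(62,238)),((.088,-.176,.006),(490,60)),((-.027,.152,.062),(160,350)),((-.022,-.158,.094),(580,169)),((0,.04,.022),(281,267)),((0,-.04,.022),(383,220)),((-.085,.04,.022),(325,360)),((-.085,-.04,.022),(428,316)),((-.088,.176,.004),(172,435))]
C=np.array([o[0] for o in obs]);U=np.array([(270+(o[1][0]+.5)/5-.5,130+(o[1][1]+.5)/4.5-.5) for o in obs])
def w(p,c): 
    s,k=np.sin(p[2]),np.cos(p[2]); return [p[0]+k*c[0]-s*c[1],p[1]+s*c[0]+k*c[1],c[2]]
f=lambda p:np.concatenate([proj('top',w(p,c))-u for c,u in zip(C,U)])
r=least_squares(f,[.5,-.27,.4],loss='soft_l1');p=r.x;print(p);print(r.fun.reshape(-1,2).round(1))
np.save('caddy.npy',p)
im=cv2.imread('pics/raw_t.png')
big=cv2.resize(im[120:250,110:430],None,fx=2.5,fy=2.5,interpolation=cv2.INTER_CUBIC)
def d(X,col,r=2):
    q=(proj('top',X)-[109.5,119.5])*2.5; cv2.circle(big,tuple(int(v) for v in q),r,col,-1)
for xx in(-.081,-.005,.005,.081):
    for yy in(-.117,-.043,-.037,.037,.043,.117): d(w(p,(xx,yy,.022)),(0,0,255),1)
for c in C: d(w(p,c),(0,255,0))
h=np.array(w(p,(-.022,-.158,.118)));
# keeper angle
for px in [(266.,0)]: pass
tip=at_z('top',(270+425/5,130+562/4.5),.092)-np.array(w(p,(-.022,-.158,.092)))
print('hinge',h,'tip',tip,np.hypot(*tip[:2]),'theta',np.arctan2(tip[1],tip[0])-p[2]-np.pi/2)
for th in(.6,):
  pass
a=np.arctan2(tip[1],tip[0]); d(h+.11*np.array([np.cos(a),np.sin(a),0]),(255,0,255))
for z,xy in[(.14,(.502,.0258)),(.14,(.3535,.3251)),(.062,(.4296,.2508)),(.062,(.4267,.0899)),(.0625,(.3825,.163))]:
    r_=.019 if z>.1 else .03
    for t in np.linspace(0,6.28,24): d((xy[0]+r_*np.cos(t),xy[1]+r_*np.sin(t),z),(0,0,255),1)
cv2.imwrite('pics/ov.png',big)
```

```text
[ 0.51636582 -0.25498962  0.44969846]
[[-1.7 -0.2]
 [ 0.4 -0.9]
 [ 0.1  0.1]
 [-0.1 -0.1]
 [-0.1 -0.8]
 [-0.2  0.2]
 [ 1.6  0.2]
 [ 1.4  0.5]
 [-2.8  0.5]]
hinge [ 0.56523475 -0.40684425  0.118     ] tip [-2.93840013e-01  1.04118825e-01  8.32667268e-17] 0.3117413714777766 theta 0.7805632678567114
```

View pics/ov.png

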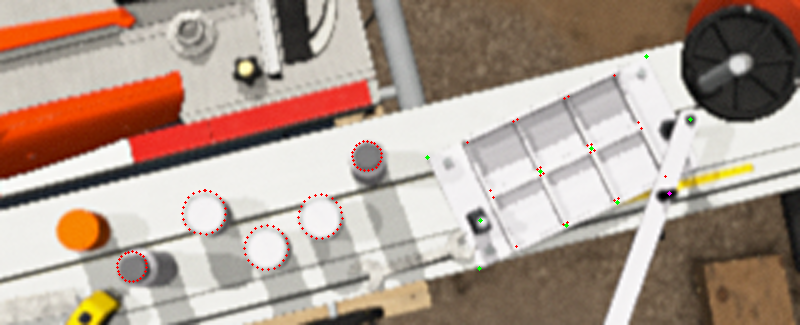

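The overlay matches: white tins circled, can caps circled, caddy grid aligned, orange tin at crop (82,230) excluded, and the bar length measures 312 mm. Next is opening the keeper.

```bash
cat >> h.py <<'E'
import os
cad=np.load('caddy.npy') if os.path.exists('caddy.npy') else None
def W(c):
    s,k=np.sin(cad[2]),np.cos(cad[2]); return np.array([cad[0]+k*c[0]-s*c[1],cad[1]+s*c[0]+k*c[1],c[2]])
def quat(psi):
    y=np.array([np.cos(psi),np.sin(psi),0]); z=np.array([0,0,-1.]); return R.from_matrix(np.c_[np.cross(y,z),y,z]).as_quat()
def best(pos,psi):
    """closing direction psi or psi+pi, whichever turns the joints least"""
    q0=np.array(ctrl.sense()['q']); o=[]
    for a in(psi,psi+np.pi):
        s=ctrl.inverse_kinematics(list(pos),list(quat(a)))
        if s is not None: o.append((np.abs(np.array(s)-q0).max(),a,s))
    o.sort(key=lambda t:t[0]); return o
def peg(th,z=.102):
    f=cad[2]+np.pi/2+th; h=W((-.022,-.158,z)); return h+.11*np.array([np.cos(f),np.sin(f),0]),f
def info(m=''):
    s=ctrl.sense(); print(m,'t',round(s['t'],1),np.round(s['tool_pos'],3),'open',round(s['opening'],3),'F',np.round(s['ft_force'],1),'ff',np.round(s['finger_force'],1),'q7',round(s['q'][6],2))
E
python3 - <<'E'
from h import *
w0=at_z('side',(230,173),0);o1,d1=ray('side',(230,173));o2,d2=ray('top',(406,146))
s=np.linalg.lstsq(np.c_[d1,-d2],o2-o1,rcond=None)[0];print('wheel',o1+s[0]*d1,o2+s[1]*d2)
print('tape',at_z('top',(148,246),.06),'guard nose',at_z('top',(182,160),.2))
for th in(.78,1.3,1.8,0):
    p,f=peg(th); print(th,p.round(3),[(round(a,2),np.round(q,2)) for _,a,q in best(p,f)])
for c in[(.43,.25),(.3535,.325),(.502,.026)]: print([(a,np.round(q,2)) for _,a,q in best((*c,.07),0)])
E
```

```text
wheel [ 0.6419244  -0.50873277  0.01654147] [ 0.65642648 -0.50690802  0.01926708]
tape [0.28477211 0.39414917 0.06      ] guard nose [0.55875872 0.25635561 0.2       ]
0.78 [ 0.462 -0.37   0.102] [(np.float64(5.94), array([-0.19,  0.8 ,  1.25,  1.83, -0.83,  1.16,  1.01])), (np.float64(2.8), array([ 1.31,  0.69, -1.06,  1.73,  0.66,  1.13,  2.85]))]
1.3 [ 0.457 -0.426  0.102] [(np.float64(3.32), array([-0.07,  0.86,  1.25,  1.74, -0.87,  1.22, -1.54])), (np.float64(6.46), array([ 0.12,  0.62,  0.83,  1.73, -0.53,  1.02,  1.31]))]
1.8 [ 0.48  -0.476  0.102] [(np.float64(3.82), array([ 0.02,  0.93,  1.25,  1.61, -0.92,  1.29, -1.04])), (np.float64(6.96), array([ 0.31,  0.64,  0.61,  1.59, -0.41,  1.04,  1.72]))]
0 [ 0.517 -0.308  0.102] [(np.float64(5.16), array([-0.12,  0.58,  0.82,  1.79, -0.5 ,  0.99, -0.21])), (np.float64(2.02), array([ 0.01,  0.52,  0.62,  1.78, -0.37,  0.95,  2.8 ]))]
[(0, array([-0.98,  0.37,  0.44,  2.05, -0.22,  0.76, -0.4 ])), (3.141592653589793, array([-0.49,  0.36, -0.16,  2.02,  0.08,  0.77,  2.44]))]
[(0, array([-1.13,  0.33,  0.35,  2.09, -0.17,  0.75, -0.68])), (3.141592653589793, array([-0.65,  0.34, -0.24,  2.06,  0.11,  0.76,  2.19]))]
[(0, array([-0.65,  0.41,  0.64,  2.05, -0.34,  0.79,  0.19])), (3.141592653589793, array([ 0.74,  0.7 , -1.24,  1.96,  0.78,  1.06,  2.3 ]))]
```

```bash
cat > keeper_open.py <<'E'
from h import *
ctrl.move_l([.105,.43,.32],v=.25)
q=np.array(ctrl.sense()['q']); print(q.round(2))
q[0]=.72; q[2]=0; q[4]=0; q[6]=.36; ctrl.movej(list(q)); info('faced')
p,f=peg(.78); psi=f-np.pi
ctrl.reach([p[0],p[1],.23],list(quat(psi))); info('above'); print(np.round(ctrl.sense()['q'],2))
print(ctrl.move_l([p[0],p[1],.103],v=.12,max_force=15)); info('down')
ctrl.grasp(); info('grasped')
E
python3 keeper_open.py
python3 - <<'E'
from h import *
snap('top','k1',(300,120,460,240),5)
E
```

```text
[-1.4   0.01 -0.04  1.81  0.    1.33 -0.11]
faced t 5.4 [ 0.301 -0.327  0.319] open 0.085 F [ 0.3 -0.4 -0.4] ff 0.0 q7 0.36
above t 6.2 [ 0.461 -0.37   0.23 ] open 0.085 F [-0.2 -0.   1.2] ff 0.0 q7 0.24
[ 0.64  0.33 -0.06  1.63  0.02  1.18  0.24]
False
down t 7.4 [ 0.462 -0.37   0.104] open 0.085 F [ 0.2 -0.2  0.9] ff 0.0 q7 0.22
grasped t 8.2 [ 0.462 -0.37   0.103] open 0.0 F [0.8 0.8 0. ] ff 0.0 q7 0.22
```

View pics/k1.png

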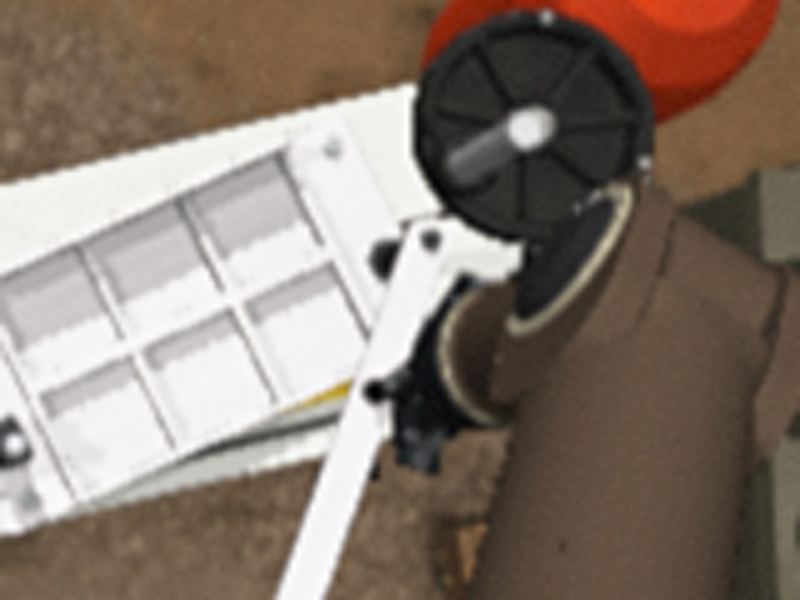

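The peg is at crop (375,388), i.e. px (375,197.6). The gripper closed beside it, to its right. I'll check the numbers.

Run:
```python
from h import *
print(peg(.78,.138)[0],proj('top',peg(.78,.138)[0]),proj('top',peg(.78,.118)[0]),at_z('top',(375,197.6),.138),at_z('top',(375,197.6),.092))
print(proj('top',W((-.022,-.158,.092))),'hinge seen',300+430/5,120+238/5, at_z('top',(386,167.6),.092), W((-.022,-.158,.092)))
print(np.hypot(*(at_z('top',(375,197.6),.138)-W((-.022,-.158,.138)))[:2]))
for r in ctrl.recognise('top','keeper_handle'): print(r)
for r in ctrl.recognise('side','keeper_handle'): print(r)
```

```text
[ 0.46157207 -0.37004684  0.138     ] [379.24316679 196.4858115 ] [377.25224298 197.01859041] [ 0.45773979 -0.35644403  0.138     ] [ 0.46186941 -0.37083561  0.092     ]
[385.32168236 167.21390189] hinge seen 386.0 167.6 [ 0.56395441 -0.40909196  0.092     ] [ 0.56523475 -0.40684425  0.092     ]
0.11872382718303781
{'xy': [274.6, 169.8], 'confidence': 0.73}
```

Run:
```python
from h import *
snap('side','k2',(200,120,340,220),5.7)
print(proj('side',peg(.78,.138)[0]),proj('side',peg(.78,.092)[0]),proj('side',[.462,-.37,.103]),ctrl.sense()['opening'],proj('side',W((-.022,-.158,.092))))
```

```text
[266.88592678 156.6629774 ] [266.74361061 167.47971989] [266.67249841 164.91571581] 0.00037783441569513415 [243.09596314 164.1339298 ]
```

View pics/k2.png

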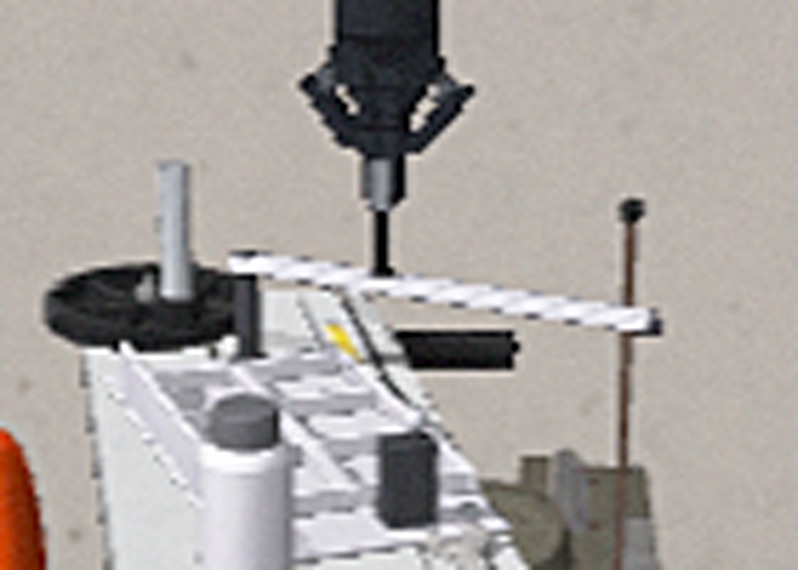

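Run:
```python
from h import *
for z in(.194,.207,.23): print(proj('side',[.151,.607,z]))
for c in('side','top'):
    im=ctrl.read_camera(c); cv2.imwrite(f'pics/{c}_cur.png',im)
im=cv2.imread('pics/side_cur.png'); print(im[140:172,264:272].mean(2).astype(int))
```

```text
[444.7525926  319.95019764]
[446.70881235 311.93797406]
[450.27018219 297.35142697]
[[ 36  25  36  48  41  33  22   4]
 [ 40  28  33  52  58  36  20   3]
 [ 21  23  27  18  27  28  25   0]
 [ 54  45  43  52  50  38  29  24]
 [ 46  36  38  51  55  33  32  41]
 [ 43  37  34  44  51  43  33  43]
 [ 40  32  37  38  56  45  26  55]
 [ 31  20  31  43  46  27   7 170]
 [ 52 104 127 123  79  27   5 160]
 [ 83 116 149 149  86  19   0 155]
 [ 79 116 145 147  79  23   7 155]
 [ 81 116 146 145  86  24   5 159]
 [ 81 113 144 149  84  22   7 156]
 [ 84 114 144 146  87  23   4 154]
 [119 132 141 131  62  17  21 151]
 [170 126 144 132  62  37 161 194]
 [133  85 141 141 100 165 188 183]
 [200 125   0  18 158 190 183 184]
 [195 128   1   0 153 187 183 176]
 [192 127   4   3 159 192 185 182]
 [192 120  15   1 159 190 181 177]
 [195 129   0   0 162 191 181 183]
 [192 125   6   2 156 192 183 181]
 [192 125   6   1 162 190 179 179]
 [190 123   2   0 158 188 178 181]
 [192 126  10   0 160 190 177 182]
 [192 126   4   3 158 198 182 180]
 [194  90   1   0   0 145 184 181]
 [180 112  80  75  78 131 151 207]
 [251 255 255 255 255 237 217 226]
 [233 232 234 237 234 232 235 246]
 [152 175 135 123 211 240 233 228]]
```

Run:
```python
from h import *
print(np.round(ctrl.sense()['q'],3))
ctrl.open_gripper(); info()
print(ctrl.move_l([.462,-.37,.08],v=.05,max_force=6)); info()
snap('side','k3',(200,120,340,220),5.7)
```

```text
[ 0.638  0.447 -0.059  1.774  0.032  0.921  0.224]
 t 9.2 [ 0.462 -0.37   0.103] open 0.086 F [ 0.2 -1.   0.6] ff 0.0 q7 0.22
False
 t 9.8 [ 0.462 -0.37   0.08 ] open 0.085 F [ 0.7  0.2 -0.2] ff 0.0 q7 0.22
```

View pics/k3.png

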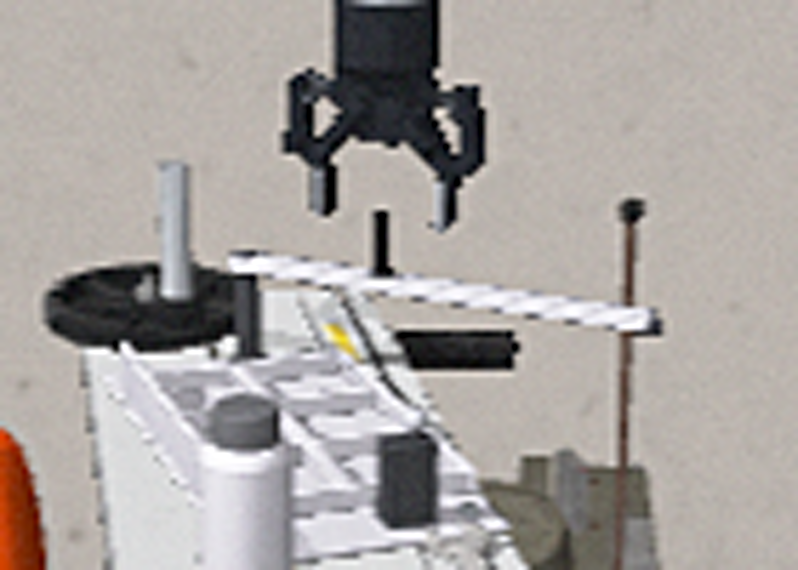

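The side view shows the open fingertips at about crop (323,213) and (445,230), well above the bar, while tool_pos says z = 0.08. The tool's true height is therefore about 35 mm above what is reported. I'll descend under force guard, grip the peg, and measure this bias by contact.

Run:
```python
from h import *
print(ctrl.move_l([.462,-.37,.066],v=.05,max_force=6)); info()
ctrl.grasp(); info('grasp')
if ctrl.sense()['opening']<.008:
    ctrl.open_gripper()
else:
    print(ctrl.move_l([.462,-.37,.03],v=.03,max_force=8)); info('touch bar?')
```

```text
False
 t 10.3 [ 0.462 -0.37   0.066] open 0.085 F [ 0.2 -0.8  0.5] ff 0.0 q7 0.22
grasp t 11.0 [ 0.462 -0.37   0.066] open 0.012 F [ 0.6 -0.6  1.2] ff 58.4 q7 0.22
True
touch bar? t 11.2 [ 0.462 -0.37   0.066] open 0.012 F [-0.1 -0.4  4.6] ff 58.8 q7 0.22
```

Run:
```python
from h import *
z=.066
for th in np.linspace(.78,1.8,9)[1:]:
    p,f=peg(th,z); ctrl.move_l(list(p),list(quat(f-np.pi)),v=.12)
    F=ctrl.sense()['ft_force']; print(round(th,2),np.round(F,1))
info()
ctrl.open_gripper(); p,f=peg(1.8,.16); ctrl.move_l(list(p),v=.15)
# touch the table with shut fingers at a clear place to get the height bias: in front of (robot side) caddy
ctrl.grasp()
ctrl.move_l([.42,-.02,.16],list(quat(0)),v=.3)
hit=ctrl.move_l([.42,-.02,-.06],v=.05,max_force=5); info(f'table {hit}')
snap('top','touch'); snap('side','touch_s')
ctrl.move_l([.42,-.02,.16],v=.3); ctrl.open_gripper()
```

```text
0.91 [ 2.1 -0.5  2.3]
1.04 [ 2.1 -0.4  3.8]
1.16 [ 2.3 -0.6  4.5]
1.29 [1.2 0.1 5.9]
1.42 [-0.  -0.8  6.2]
1.54 [ 0.  -1.3  6.3]
1.67 [-0.4 -1.4  5.8]
1.8 [-1.5 -1.9  6. ]
 t 13.4 [ 0.479 -0.476  0.066] open 0.013 F [-1.5 -1.9  6. ] ff 60.5 q7 1.22
table True t 20.8 [ 0.42  -0.02  -0.037] open -0.0 F [-1.2 -0.1 10. ] ff 4.8 q7 -0.39
```

Keeper swung open. Touching the table reads z = −0.037, so the reported height is 37 mm low; I'll correct for it. Next, the cans.

```bash
cat >> h.py <<'E'
ZB=-.037
def T(p,z): return [float(p[0]),float(p[1]),z+ZB]
def psi_near(psi):
    """equivalent of psi (mod pi) that keeps the last joint in mid-range: tool y ~ heading + q7"""
    h=np.arctan2(ctrl.sense()['tool_pos'][1],ctrl.sense()['tool_pos'][0]); d=(psi-h+np.pi/2)%np.pi-np.pi/2; return h+d
def pick(xy,psi,zg,zup=.23):
    ctrl.move_l(T(xy,zup),list(quat(psi)),v=.3)
    hit=ctrl.move_l(T(xy,zg),v=.12,max_force=12)
    ctrl.grasp(); info(f'pick hit={hit}'); ctrl.move_l(T(xy,zup+.02),v=.2)
    return ctrl.sense()['opening']
def place(xy,psi,zg,zup=.25):
    ctrl.move_l(T(xy,zup),list(quat(psi)),v=.3); info('over')
    ctrl.move_l(T(xy,zg+.05),v=.2)
    hit=ctrl.move_l(T(xy,zg+.007),v=.05,max_force=10); info(f'place hit={hit}')
    ctrl.open_gripper(); ctrl.move_l(T(xy,zup),v=.25)
E
python3 - <<'E'
from h import *
psi=cad[2]
print(pick((.502,.026),psi,.074))
place(W((.043,0,0)),psi,.074); info('done')
snap('top','c1',(270,130,430,250),5)
E
```

```text
pick hit=False t 24.9 [0.503 0.026 0.038] open 0.051 F [-0.4 -0.9  5.8] ff 61.6 q7 0.02
0.05081002745426585
over t 27.0 [ 0.555 -0.234  0.213] open 0.051 F [-0.   0.8 -3.2] ff 62.8 q7 0.63
place hit=True t 28.6 [ 0.555 -0.236  0.044] open 0.051 F [-1.  -0.   5.6] ff 63.5 q7 0.56
done t 29.9 [ 0.554 -0.236  0.212] open 0.085 F [-0.3  0.1  0.2] ff 0.0 q7 0.63
```

View pics/c1.png

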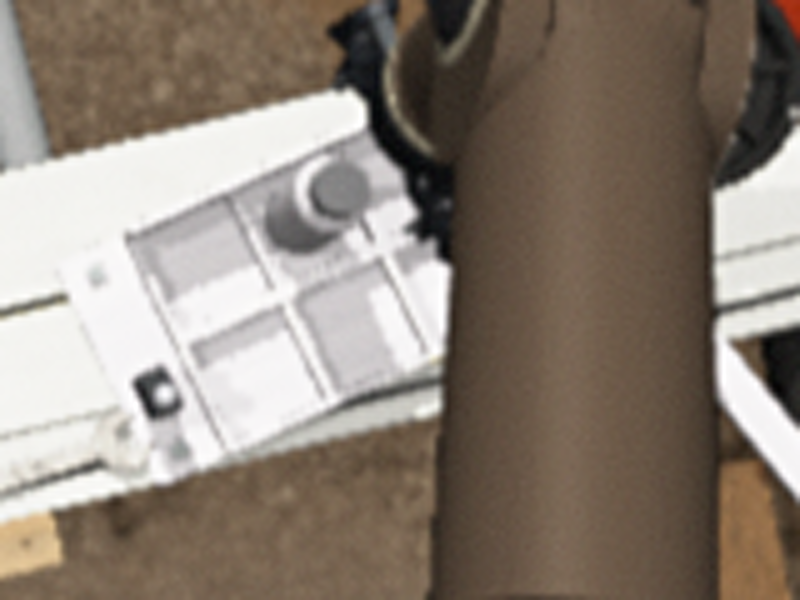

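The can stands centred in the middle back bay (crop 300,210), and the keeper is open at lower right. Second can goes to the left bay.

Run:
```python
from h import *
psi=cad[2]
o=pick((.3535,.325),psi,.074); print(o)
if o>.045:
    place(W((.043,.08,0)),psi,.074)
    ctrl.move_l(T((.40,-.12),.3),v=.3)
    im=ctrl.read_camera('top')
    for r in things('top','spray_can',CAN,.006): print(r)
    for r in things('top','grease_tin',TIN): print(r)
    cv2.imwrite('pics/c2.png',cv2.resize(im[120:250,110:430],None,fx=2.5,fy=2.5,interpolation=cv2.INTER_CUBIC))
print('targets',W((.043,.08,0)),W((.043,0,0)))
info()
```

```text
pick hit=False t 34.0 [0.354 0.325 0.038] open 0.051 F [-1.9 -1.6  5.7] ff 61.4 q7 -0.79
0.05097930673925304
over t 36.9 [ 0.52  -0.163  0.213] open 0.051 F [ 0.8 -0.7 -2. ] ff 62.7 q7 0.54
place hit=True t 38.5 [ 0.52  -0.164  0.044] open 0.051 F [-1.2  0.1  6.3] ff 63.4 q7 0.45
([334.0, 172.0], 0.77, array([ 0.55759228, -0.23522709]), 227)
([194.0, 207.0], 0.58, array([0.42678599, 0.24433846]), 283)
([194.0, 208.0], 0.84, array([0.43029519, 0.25120302]), 238)
([139.0, 211.0], 0.82, array([0.4054525 , 0.42892913]), 280)
([217.0, 218.0], 0.62, array([0.38178252, 0.16260794]), 295)
([238.0, 209.0], 0.53, array([0.42629155, 0.09111555]), 242)
targets [ 0.52031516 -0.16425152  0.        ] [ 0.55509068 -0.23629778  0.        ]
 t 40.5 [ 0.4   -0.12   0.262] open 0.085 F [ 0.3 -1.  -0.4] ff 0.0 q7 0.62
```

View pics/c2.png

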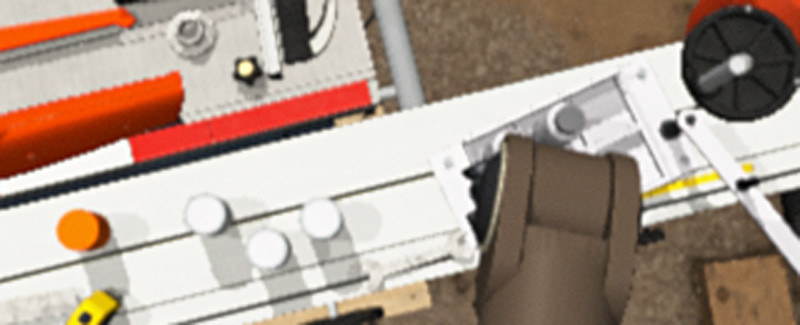

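Both cans are in the back row (crop (567,120), with the second partly behind the arm). All three white tins are where they were. Now the tins, re-located before each pick; the colour check excludes the orange one.

```bash
cat > tin.py <<'E'
from h import *
import sys
def tins():
    im=ctrl.read_camera('top'); hsv=cv2.cvtColor(im,cv2.COLOR_BGR2HSV); out=[]
    for r in ctrl.cut_out('top','grease_tin'):
        m=r['region']
        if r['confidence']<.3 or m.sum()<120: continue
        s=np.median(hsv[...,1][m]); xy,_=locate('top',m,TIN)
        if xy[1]>-.02: out.append((xy,s))
    return out
L=tins(); print([(x.round(3),s) for x,s in L])
W_=[x for x,s in L if s<90]; k=int(np.argmin([x[1] for x in W_])); t=W_[k]
bys=[x for i,(x,s) in enumerate(L) if x is not t]
def clear(psi):
    u=np.array([np.cos(psi),np.sin(psi)]);v=np.array([-u[1],u[0]])
    g=lambda o,s:np.hypot(max(abs((o-t)@u*s-.05)-.009,0),max(abs((o-t)@v)-.011,0))
    return min([g(o,s)-.03 for o in bys for s in(1,-1)]+[.04])
a=np.linspace(-np.pi/2,np.pi/2,37); c=np.array([clear(x)-.001*abs(x+.1) for x in a]); psi=a[c.argmax()]
print('take',t,'psi',psi,'clear',c.max())
o=pick(t,psi,.024,.2)
if o>.05:
    q=W((-.043,float(sys.argv[1]),0)); place(q,cad[2]-np.pi/4,.024,.22); info('done')
E
python3 tin.py -.08
```

```text
[(array([0.428, 0.252]), np.float64(2.0)), (array([0.404, 0.428]), np.float64(254.0)), (array([0.427, 0.093]), np.float64(2.0)), (array([0.285, 0.406]), np.float64(237.5))]
take [0.42652568 0.09290317] psi -0.0872664625997166 clear 0.039987266462599716
pick hit=False t 43.7 [ 0.427  0.093 -0.012] open 0.059 F [-2.6 -0.3  8.3] ff 62.9 q7 -0.81
over t 46.5 [ 0.513 -0.344  0.183] open 0.059 F [ 0.5 -0.5 -3.5] ff 64.9 q7 0.05
place hit=True t 48.2 [ 0.512 -0.345 -0.006] open 0.059 F [-1.5  0.1  5.5] ff 65.7 q7 -0.02
done t 49.5 [ 0.512 -0.345  0.181] open 0.086 F [-0.4 -0.5 -0. ] ff 0.0 q7 0.05
```

```bash
python3 tin.py 0
python3 - <<'E'
from h import *
snap('top','d2',(110,120,430,250),2.5)
E
```

```text
[(array([0.383, 0.165]), np.float64(2.0)), (array([0.405, 0.427]), np.float64(254.0)), (array([0.429, 0.253]), np.float64(2.0))]
take [0.38300962 0.1650188 ] psi -0.0872664625997166 clear 0.039987266462599716
pick hit=False t 53.5 [ 0.383  0.165 -0.012] open 0.059 F [-2.  -0.9  8.8] ff 62.6 q7 -1.06
over t 56.3 [ 0.478 -0.272  0.183] open 0.059 F [-0.6  0.8 -2.8] ff 64.8 q7 -0.02
place hit=True t 58.0 [ 0.477 -0.273 -0.006] open 0.059 F [-1.2  0.3  5.2] ff 65.5 q7 -0.12
done t 59.3 [ 0.477 -0.273  0.182] open 0.085 F [-0.4 -0.5 -0. ] ff 0.0 q7 -0.02
```

View pics/d2.png

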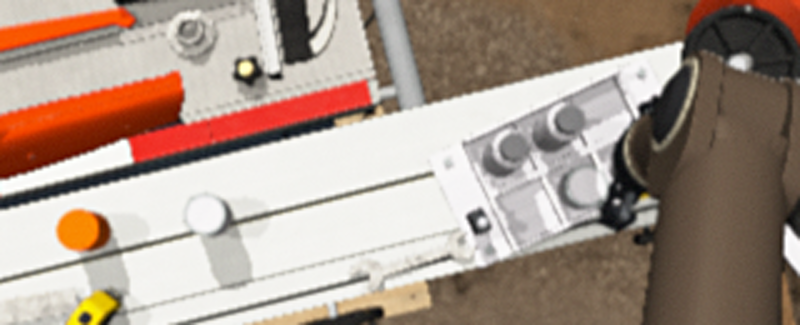

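The middle front tin (crop 580,188) and both cans sit well in their bays. The last tin is at (207,215).

```bash
python3 tin.py .08
python3 - <<'E'
from h import *
ctrl.move_l(T((.36,.02),.3),v=.3)
snap('top','d3',(270,130,430,250),5); info()
for r in things('top','grease_tin',TIN,.006): print(r)
print(W((-.043,-.08,0)),W((-.043,0,0)),W((-.043,.08,0)))
E
```

```text
[(array([0.43 , 0.251]), np.float64(2.0)), (array([0.404, 0.428]), np.float64(254.0))]
take [0.42994327 0.25056769] psi -0.0872664625997166 clear 0.039987266462599716
pick hit=False t 63.4 [ 0.43   0.251 -0.012] open 0.059 F [-1.1 -0.6  5.8] ff 63.4 q7 -1.14
over t 66.2 [ 0.443 -0.2    0.183] open 0.059 F [ 0.2 -0.4 -3.5] ff 64.8 q7 -0.1
place hit=True t 67.9 [ 0.442 -0.201 -0.006] open 0.059 F [-1.   0.1  5.7] ff 65.6 q7 -0.24
done t 69.2 [ 0.442 -0.201  0.182] open 0.085 F [ 0.  -0.6  0.2] ff 0.0 q7 -0.1
 t 70.2 [0.36  0.019 0.262] open 0.085 F [-0.6  0.2 -0.7] ff 0.0 q7 -0.43
([324.0, 205.0], 0.81, array([ 0.43996562, -0.20028894]), 284)
([363.0, 186.0], 0.71, array([ 0.51150076, -0.3471716 ]), 303)
([139.0, 212.0], 0.62, array([0.4038389 , 0.42713334]), 273)
([344.0, 196.0], 0.59, array([ 0.47587821, -0.27598987]), 280)
[ 0.51241647 -0.34572772  0.        ] [ 0.47764095 -0.27368147  0.        ] [ 0.44286543 -0.20163521  0.        ]
```

View pics/d3.png

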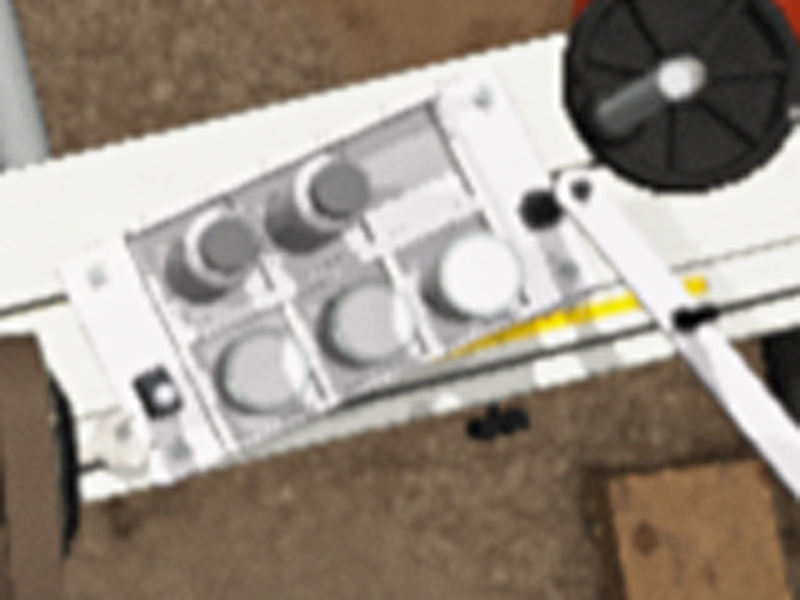

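All five items stand in their bays (cans at (205,260) and (305,205); tins at (262,370), (362,322) and (475,275)). The peg base is at about (682,320). Now close the keeper.

Run:
```python
from h import *
b=at_z('top',(270+682/5,130+320/5),.092)-W((-.022,-.158,.092))
th=np.arctan2(b[1],b[0])-cad[2]-np.pi/2; th%=2*np.pi; print('theta',th,np.hypot(*b[:2]))
th=th if abs(np.hypot(*b[:2])-.11)<.012 and abs(th-1.8)<.15 else 1.8
z=.103+ZB
p,f=peg(th,z); q=quat(f-np.pi)
ctrl.move_l([p[0],p[1],.16],list(q),v=.3)
print(ctrl.move_l(list(p),v=.1,max_force=10)); ctrl.grasp(); info('peg')
if ctrl.sense()['opening']>.009:
    for t in [*np.linspace(th,.15,12)[1:],.08,.04,.015,0,-.012]:
        p,f=peg(t,z); ctrl.move_l(list(p),list(quat(f-np.pi)),v=.12 if t>.1 else .05)
        if t<.2: print(round(t,3),np.round(ctrl.sense()['ft_force'],1))
    ctrl.hold(.3); info('shut')
    ctrl.open_gripper(); p,f=peg(0,.16); ctrl.move_l(list(p),v=.15); ctrl.move_l([.36,.02,.263],v=.3)
    snap('top','e',(270,130,430,250),5); info()
```

```text
theta 1.7739457541819643 0.11261893397050189
False
peg t 73.9 [ 0.478 -0.474  0.066] open 0.012 F [-0.5 -0.1  1.9] ff 58.4 q7 1.2
0.15 [ 3.2 -0.3  3.1]
0.08 [ 3.3 -1.8  3.4]
0.04 [ 2.5 -3.9  3.2]
0.015 [ 1.1 -5.4  4.5]
0 [ 1.3 -5.3  3. ]
-0.012 [ 2.7 -4.2  3. ]
shut t 78.8 [ 0.519 -0.308  0.066] open 0.012 F [ 3.3 -4.8  3.3] ff 59.2 q7 -0.61
 t 81.7 [0.36  0.019 0.262] open 0.086 F [-0.5 -0.4 -0.5] ff 0.0 q7 -1.3
```

View pics/e.png

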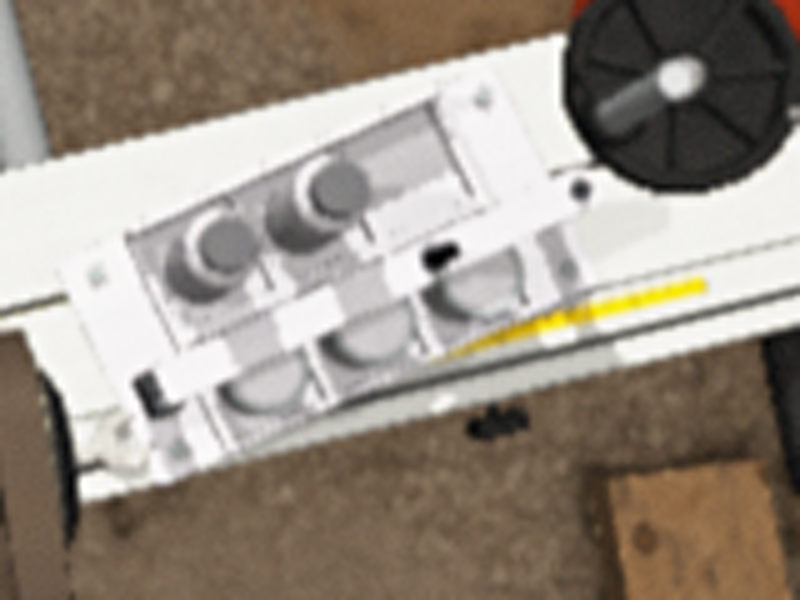

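The bar lies over the tins with its tip at the catch post (crop ~(160,385)), but the forces didn't show a clear detent snap. I'll grip again and push gently until it meets the stop.

Run:
```python
from h import *
z=.103+ZB
for px in[(155,362),(166,384),(176,404)]:
    b=at_z('top',(270+px[0]/5,130+px[1]/5),.092)-W((-.022,-.158,.092)); print(np.arctan2(b[1],b[0])-cad[2]-np.pi/2,np.hypot(*b[:2]))
p,f=peg(0,z); u=np.array([np.cos(cad[2]),np.sin(cad[2]),0])
ctrl.move_l([p[0],p[1],.16],list(quat(f-np.pi)),v=.3); ctrl.move_l(list(p),v=.1,max_force=10)
ctrl.grasp(); info('grip'); F0=np.array(ctrl.sense()['ft_force'])
for d in np.arange(.002,.017,.002):
    hit=ctrl.move_l(list(p+u*d),v=.02,max_force=18)
    s=ctrl.sense(); print(round(d,3),hit,'moved',round(float((np.array(s['tool_pos'])-p)@u),4),'Ft',round(float((np.array(s['ft_force'])-F0)@u),1))
    if hit or (np.array(s['ft_force'])-F0)@u<-16: break
ctrl.hold(.3); info()
ctrl.open_gripper(); ctrl.move_l([p[0],p[1],.16],v=.15); ctrl.move_l([.36,.02,.263],v=.3)
snap('top','e2',(290,150,400,232),7)
```

```text
-0.036727401686422745 0.30858566853782193
0.016454262990358348 0.30807290873973825
0.06470778096259133 0.30836248848561926
grip t 84.9 [ 0.518 -0.308  0.066] open 0.013 F [ 2.4 -3.6 -0.3] ff 58.4 q7 -0.59
0.002 False moved 0.0011 Ft -3.5
0.004 False moved 0.0011 Ft -9.7
0.006 False moved 0.001 Ft -14.8
0.008 False moved 0.001 Ft -19.8
 t 86.2 [ 0.519 -0.308  0.066] open 0.013 F [-16.8  -8.   12.6] ff 60.0 q7 -0.6
```

View pics/e2.png

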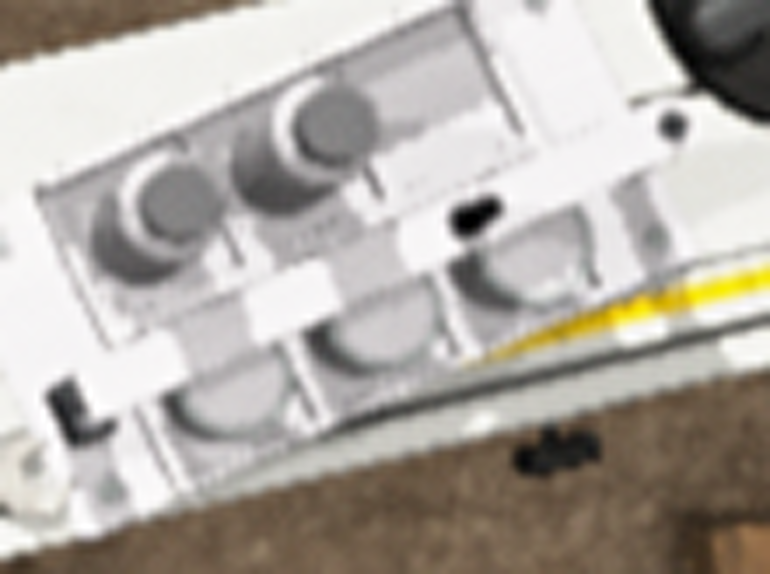

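The bar held firm at about 20 N with no motion, well above the 5–8 N detent, so it is at its stop. In the picture the bar lies straight over the tins, and the cans and tins stand in their bays. Handing in.

Run:
```python
from h import *
print(ctrl.close_job())
```

```text
the job is handed in; nothing more can be done
None
```

I handed the job in: both spray cans present stand in the back row, all three white grease tins stand in the front row, and the keeper is at its closed stop; `close_job()` returned no verdict.

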